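# Dock a fixture pallet under its gravity catch

### The arm

A 6-joint arm with a two-finger parallel gripper is mounted at the origin on a cart in front of the work surface, level with it; the furniture and walls round the work are solid. World frame = base frame: x ahead of the robot, y to its left, z up, the work surface at z = 0. Lengths are in mm, angles in rad, forces in N, time in s.
With the tool pointing down it reaches from about 275 to 1000 mm from the base axis. Payload 8.4 kg.
Tool frame: the origin (TCP) lies midway between the tips of the shut fingers; the grasp point (between the pads) lies 19 mm behind it; z points along the fingers, y is the line along which they close (so a half turn about z gives the same grasp; the last joint's range is limited). The gripper opens to 85 mm and grips with 20 to 120 N. Pads are 22 mm wide; open, the fingers measure 114 mm over their backs; the gripper's body (76 mm by 85 mm) begins 54 mm behind the grasp point. The pads swing forward as they close: fully open they stand 13 mm farther back than shut.
Start: joints at [1.271, 0.353, 1.633, -0, 1.155, -0.002], TCP at [183.385, 597.493, 231.281] pointing down, gripper open.
Joint ranges: [-2.63, 2.63], [-0.92, 2.1], [0.06, 2.66], [-1.3, 4.44], [0, 2.69], [-3.02, 3.02]. Speed limits (rad/s): [2.22, 2.22, 2.79, 3.14, 3.14, 3.14].

### API

Orientations are given as [roll, pitch, yaw] about the fixed x, y, z axes, in that order (R = Rz(yaw) Ry(pitch) Rx(roll)).
In Python, from rig import monitor, imaging, r gives the robot as it stands.
- The arm moves only by the tool drive_tool, never from a script. Its argument "plan" is a list of rows, each an object of numbers: "x", "y", "z": the shift along the tool's x, y, z in units of 50 mm (1.0 is 50 mm); "ax", "ay", "az": the turn, a rotation vector about the tool's x, y, z in units of 6 degrees (1.0 is 6 degrees); "hand": the finger opening in mm, from 0 to 85.4. In form: [{"x": .., "y": .., "z": .., "ax": .., "ay": .., "az": .., "hand": ..}, ...]. A call has 1 to 8 rows; each row is the pose to reach, as a shift and turn from the pose commanded when the call began, along the tool's axes at that moment; what a row does not reach only later rows make up. A row lasts 1/10 s, in which the tool goes at most 50 mm and 8.59 degrees, less where a joint would pass 70% of its speed; a pose out of reach is approached as far as the arm can. A call with a gripper value outside its range is refused whole. The fingers move at their own pace and stop on an object; "grip_force" is the grip in N (left out, the last holds). Time passes only in rows, so rows that repeat a pose let the fingers close. It gives the time, the measured TCP pose, the force, the opening and the grip force at its end, in the units of the state.
- monitor.sense(): the state, without advancing time (a new reading comes with each control period).
- imaging.grab_frame(name): name is "scene" or "top"; returns the picture (384x512x3 uint8, red, green, blue); there is no depth.
- imaging.camera_info(name): a dict with "mtx" (3x3 intrinsics, pixels), "R" (3x3) and "t" (3): a world point X has camera coordinates R X + t. Camera axes: x right, y down, z forward; pixel columns grow to the right and rows downward; lengths in mm; the calibration is good to about 2 mm. A picture is of the moment at which its call begins. camera_info takes no time and is no camera call.
- r.sign_off(): hands the job in; it is judged then, once.
The state is a dict: "clock": time; "qpos": joint angles; "qvel": joint speeds; "joint_efforts": joint torques, N m; "eef_pos": TCP position; "tcp_rot": TCP orientation; "contact_force": force on the tool from outside, world axes, zero at the start; "wrist_torque": the same for the moment, N m; "opening": opening from 0.0 (shut) to 1.0 (fully open); "grasp_force": force on a finger pad.
Only numpy, scipy, OpenCV 4.12 (cv2) and the standard library are available. Lean on these libraries where they do the work, as an engineer would, in place of code of your own. Each camera call takes 0.05 s, during which the arm holds its last target. There are 200 camera calls.

### The job

Slide the heavy aluminium fixture pallet along the bench into the blue docking station, walking it forward with pushes on its plate, until it is fully home against the stops and the steel gravity catch, lifted by the pallet's own front edge, has dropped behind it. Keep the pallet flat on the bench, never touch the catch or the vee blocks with the work set up in them, and leave the other things on the bench where they are.

Things in the scene. Friction and masses are not known exactly. Their poses are not given: they have to be found in the camera images.
- pallet: Loose fixture pallet, 0.8 to 1 kg: flat aluminium plate 120 (x) x 160 (y) x 24 mm high, lying directly on the bench (friction about 0.6), with two vee blocks on top. Origin: centre of its underside. +x is its front, which goes into the station first. The flat rear face to push is at x = -60 mm, 160 mm wide. Starts before the station, turned up to 0.3 rad and up to 28 mm off its centre line.
- rear_left (a point): Point on the pallet's rear face near its left (+y) corner, at pallet x = -60, y = +55, z = 12 mm (mid height of the plate). A good place to push: far enough out for the gripper to pass beside the catch.
- rear_right (a point): Point on the pallet's rear face near its right corner, at pallet x = -60, y = -55, z = 12 mm. A good place to push.
- vee_left: Steel vee block bolted on the pallet's left half with a round stub clamped in it, already set up: not to be touched. It stands on the plate between pallet x = -30 and +30 mm, y = +24 and +76 mm; its top is 77 mm over the bench. Origin: centre of the block's underside.
- vee_right: The same on the pallet's right half, x = -30 to +30 mm, y = -24 to -76 mm. Between the two set-ups is a free lane 48 mm wide for the catch bar.
- station: Blue U-shaped steel frame fixed to the bench, open to its -x side; no floor plate. Origin: on the bench where the pallet's origin stands when home, axes as the home pallet's (+x = going in). Rails 22 mm high, lined with slippery white plastic, x = -50 to +75 mm, inner faces at y = +-82 mm (2 mm play a side); lead-ins flare to y = +-100 mm at x = -92 mm. Two stop buttons meet the pallet's front at x = +60 mm.
- catch: Gravity catch of the station: cranked flat steel bar, 0.14 kg, 12 mm wide, on a pin behind the station's rear bar (station x = +100, z = 16 mm, this body's origin). It runs towards the robot along the station's centre line (y = 0), underside of the bar 31 mm over the bench, to the nose at its free end with a red thumb pad on top (45 mm over the bench, 57 mm while it rides on the pallet). Not to be touched by the robot.
- catch_lift (a joint): Lift angle of the catch: 0 rad lying down at rest, growing as it rises (to 0.6); only its weight returns it. It reads about 0.06 while the nose rides on the pallet's plate, and 0 again once the nose has dropped behind the pallet.
- catch_nose (a point): Lowest point of the catch nose (14 mm wide): station x = -63, y = 0, z = 14 mm when down. Its upright holding face is here, facing +x, 3 mm behind the rear face of the home pallet. From x = -68 mm its underside slopes up towards the robot to z = 34 mm at x = -103 mm; the pallet's front edge drives under this slope.
- oil_can: Copper pump oiler, 64 mm across, 125 mm high, standing left of the station. Bystander. Origin: centre of underside.
- driver_red: Screwdriver with a red handle, 82 x 150 x 25 mm, lying right of the station. Bystander. Origin: centre of underside.
- hex_bolt_1: Hexagon bolt standing on its head, 52 mm high, left of the station. Bystander. Origin: centre of underside.

How it is judged (in metres and radians):
On the way:
1. the pallet, between the lead-ins, carries the catch on its plate (value of joint catch_lift above 0.04 rad and x of pallet in the frame of station between -0.135 and -0.004 m and y of pallet in the frame of station between -0.02 and 0.02 m), for 0.2 s.
At the end, for the whole second after the job is handed in: The pallet lies flat in the station, front against the stops to within 4 mm, square to within 0.04 rad, at rest, and the catch is down (joint under 0.02 rad) behind its rear face (x of pallet in the frame of station between -0.004 and 0.003 m and y of pallet in the frame of station between -0.004 and 0.004 m and angle between the x axis of pallet and the x axis of station, either way round below 0.04 rad and height (world z) of pallet below 0.003 m and angle between pallet's own z axis and vertical below 0.03 rad and value of joint catch_lift below 0.02 rad and linear speed of pallet below 0.01 m/s); the robot touches nothing.
It fails at once if the robot touches the catch (over 1 N) (contact force between any of the fingers, the arm and catch above 1 N).
It fails at once if the robot touches the vee blocks or the work in them (over 0.5 N) (contact force between any of the fingers, the arm and vee_left above 0.5 N or contact force between any of the fingers, the arm and vee_right above 0.5 N).
It fails at once if the pallet is lifted or tipped off the bench (over 6 mm or 0.08 rad) (height (world z) of pallet above 0.006 m or angle between pallet's own z axis and vertical above 0.08 rad).
It fails at once if another thing on the bench is moved by more than 15 mm (distance of any of oil_can, driver_red, hex_bolt_1 from where it was at the start of the episode above 0.015 m).
It also fails if it takes over 64 s, if anything falls off the work surface, if the arm or the gripper's body presses on something with over 40 N, if the wrist force passes 120 N, or if a joint passes its speed limit or range.

## Working session

There is one attempt and no reset: what is moved stays moved. The work goes in short steps, Python scripts to look and compute and a tool call to move; the robot and the scene stay as the last step left them, time stands still between calls to the robot, and variables do not carry over. Pictures are saved under pics/ and viewed, at most 10 in all, crops included, and the job is handed in when it is done.

Besides the shell and the picture viewer there is one more tool, called after "Emit:" by a JSON object that holds its "op" and its "data". drive_tool: Moves the arm, as the interface text tells. Its arguments: {"type":"object","properties":{"plan":{"type":"array","items":{"type":"object","properties":{"x":{"type":"number"},"y":{"type":"number"},"z":{"type":"number"},"ax":{"type":"number"},"ay":{"type":"number"},"az":{"type":"number"},"hand":{"type":"number"}}}},"grip_force":{"type":"number"}},"required":["plan"]}

```bash
mkdir -p pics; python3 - <<'E'
from rig import monitor, imaging, r
import cv2
s=monitor.sense();print(s)
for n in("scene","top"):
    f=imaging.grab_frame(n);cv2.imwrite(f"pics/{n}0.png",cv2.resize(f[:,:,::-1],(800,600),interpolation=cv2.INTER_CUBIC));print(n,imaging.camera_info(n))
E
```

```text
{'clock': 0.0, 'qpos': array([ 1.27057980e+00,  3.53645008e-01,  1.63414025e+00, -1.90491295e-05,
        1.15520517e+00, -2.37231838e-03]), 'qvel': array([ 0.0002284 , -0.00146913, -0.00120954,  0.00029589, -0.00252472,
        0.00059603]), 'joint_efforts': array([-1.45331628e-04, -6.05238032e+01, -3.42078602e+01,  5.73000420e-05,
        8.99875537e-03,  1.74598597e-05]), 'eef_pos': array([183.25930876, 597.02552815, 230.56103128]), 'tcp_rot': array([-3.14019484e+00,  1.41008511e-05,  2.84375616e+00]), 'contact_force': array([-0.50955778,  0.6664551 ,  0.46842414]), 'wrist_torque': array([ 0.04662335, -0.03006661,  0.0052889 ]), 'grasp_force': 0.0, 'opening': 0.9978375181443683}
scene {'mtx': array([[380.64471169,   0.        , 261.13749307],
       [  0.        , 380.64471169, 189.34021147],
       [  0.        ,   0.        ,   1.        ]]), 'R': array([[ 0.48382351, -0.87495553, -0.0191739 ],
       [-0.45903011, -0.23505434, -0.85676182],
       [ 0.74512158,  0.4233229 , -0.51535575]]), 't': array([-453.46853908,  256.33896092,  614.58961703])}
top {'mtx': array([[355.45988064,   0.        , 262.72104612],
       [  0.        , 355.45988064, 186.98705368],
       [  0.        ,   0.        ,   1.        ]]), 'R': array([[-0.01354884, -0.99990017, -0.0040104 ],
       [-0.97818897,  0.01408584, -0.20723884],
       [ 0.20727464,  0.00111508, -0.97828216]]), 't': array([-191.8167698 ,  609.38718407,  782.43222991])}
```

View pics/scene0.png

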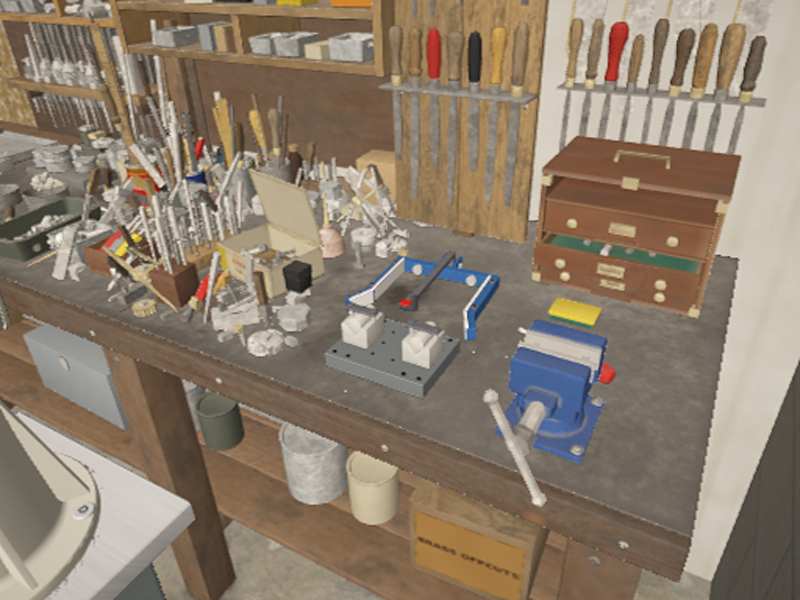

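View pics/top0.png

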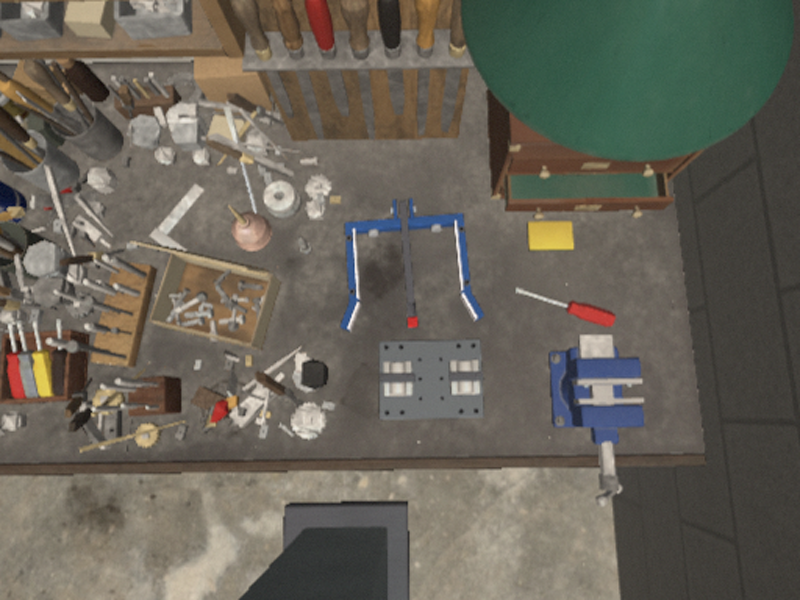

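The scene view shows the pallet before the blue station with the catch's red pad toward it. In the top view the pallet is at about (430,380) and the station at about (407,265), in 800x600 pixels. I'll enlarge the region next.

```bash
python3 - <<'E'
from rig import imaging
import cv2
f=imaging.grab_frame("top")
c=cv2.resize(f[122:272,205:335,::-1],None,fx=4,fy=4,interpolation=cv2.INTER_CUBIC);cv2.imwrite("pics/c1.png",c)
E
```

```text
(no output)
```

View pics/c1.png

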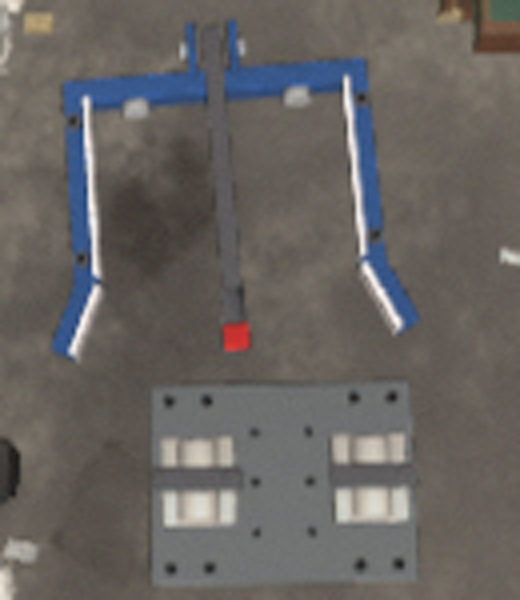

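```bash
cat > h.py <<'E'
from rig import imaging
import numpy as np, cv2
from scipy.optimize import least_squares
def proj(P):
    c=imaging.camera_info("top"); q=np.asarray(P,float)@c["R"].T+c["t"]; u=q@c["mtx"].T
    return u[:,:2]/u[:,2:]
def tf(p,M):
    M=np.asarray(M,float);c,s=np.cos(p[2]),np.sin(p[2])
    return np.c_[p[0]+c*M[:,0]-s*M[:,1],p[1]+s*M[:,0]+c*M[:,1],M[:,2]]
def full(px,off=(205,122),k=4): return (np.asarray(px,float)+.5)/k-.5+np.array(off)
def fit(M,px,g):
    r=least_squares(lambda p:(proj(tf([p[0]*100,p[1]*100,p[2]],M))-px).ravel(),[g[0]/100,g[1]/100,g[2]])
    p=r.x*[100,100,1]; return p,r.fun.reshape(-1,2)
def inv(s,p):
    d=p[:2]-s[:2];c,q=np.cos(s[2]),np.sin(s[2]);return np.array([c*d[0]+q*d[1],-q*d[0]+c*d[1],p[2]-s[2]])
E
python3 - <<'E'
from h import *
np.set_printoptions(precision=3,suppress=True)
P,e=fit([(60,80,24),(60,-80,24),(-60,-80,24),(-60,80,24)],full([(152,387),(408,382),(416,580),(152,584)]),(500,-150,0));print(P,e)
for z in(0,22):
    S,e=fit([(-50,82,z),(-50,-82,z),(-92,100,z),(-92,-100,z)],full([(101,280),(361,262),(73,357),(401,332)]),(600,-150,0));print(z,S,e)
    print(inv(S,P))
S2,e=fit([(-50,82,22),(-50,-82,22),(-92,100,22),(-92,-100,22),(-80,0,45),(60,30+15,18),(60,-30-15,18)][:5],full([(101,280),(361,262),(73,357),(401,332),(237,336)]),(600,-150,0));print(S2,e)
c=imaging.camera_info("top");print(-c["R"].T@c["t"])
E
```

```text
[ 478.744 -228.332    0.002] [[-0.738 -0.558]
 [ 0.6   -0.356]
 [ 0.696  0.371]
 [-0.563  0.444]]
0 [ 660.859 -196.662    0.061] [[ 0.662  1.216]
 [-0.371  1.013]
 [ 1.475 -1.254]
 [-1.767 -0.837]]
[-183.697  -20.598   -0.058]
22 [ 657.    -196.674    0.061] [[-0.158  1.051]
 [ 0.419  0.726]
 [ 0.49  -0.994]
 [-0.749 -0.729]]
[-179.845  -20.812   -0.059]
[ 654.384 -196.87     0.061] [[-0.085  2.08 ]
 [ 0.532  1.752]
 [ 0.559  0.056]
 [-0.631  0.316]
 [-0.362 -4.034]]
[ 431.319 -201.254  890.959]
```

```bash
cat >> h.py <<'E'
from rig import monitor
from scipy.spatial.transform import Rotation as Ro
np.set_printoptions(precision=3,suppress=True)
def plan(*T,start=None):
    """T: (x,y,z,roll,pitch,yaw); print the shift (50 mm) and turn (6 deg) of every call"""
    s=monitor.sense(); p,R=start or (s["eef_pos"],Ro.from_euler("xyz",s["tcp_rot"]))
    for t in T:
        Q=Ro.from_euler("xyz",t[3:]);q=np.array(t[:3])
        print(R.inv().apply(q-p)/50,np.degrees((R.inv()*Q).as_rotvec())/6,"rows",np.linalg.norm(q-p)/50)
        p,R=q,Q
E
python3 -c "
from h import *
plan((300,250,230,np.pi,0,1.85),(400,-60,230,np.pi,0,.85),(489,-340,230,-np.pi+.26,0,0.0),(489,-338,8,-np.pi+.26,0,0))"
```

```text
[-4.268 -5.952  0.021] [-0.01   0.005  9.49 ] rows 7.324492507827175
[-6.511  0.214  0.   ] [ 0.    -0.     9.549] rows 6.514598989960932
[-3.032  5.033  0.   ] [2.331 1.055 8.07 ] rows 5.876087133458795
[0.    1.103 4.301] [0. 0. 0.] rows 4.440180176524372
```

Emit:
{"op": "drive_tool", "data": {"plan": [{"x": -4.27, "y": -5.95, "z": 0, "az": 9.5, "hand": 0}, {"x": -4.27, "y": -5.95, "z": 0, "az": 9.5, "hand": 0}, {"x": -4.27, "y": -5.95, "z": 0, "az": 9.5, "hand": 0}, {"x": -4.27, "y": -5.95, "z": 0, "az": 9.5, "hand": 0}, {"x": -4.27, "y": -5.95, "z": 0, "az": 9.5, "hand": 0}, {"x": -4.27, "y": -5.95, "z": 0, "az": 9.5, "hand": 0}, {"x": -4.27, "y": -5.95, "z": 0, "az": 9.5, "hand": 0}, {"x": -4.27, "y": -5.95, "z": 0, "az": 9.5, "hand": 0}]}}

```text
invalid input
```

Emit:
{"op": "drive_tool", "data": {"plan": [{"x": -6.51, "y": 0.21, "z": 0, "az": 9.5, "hand": 0}, {"x": -6.51, "y": 0.21, "z": 0, "az": 9.5, "hand": 0}, {"x": -6.51, "y": 0.21, "z": 0, "az": 9.5, "hand": 0}, {"x": -6.51, "y": 0.21, "z": 0, "az": 9.5, "hand": 0}, {"x": -6.51, "y": 0.21, "z": 0, "az": 9.5, "hand": 0}, {"x": -6.51, "y": 0.21, "z": 0, "az": 9.5, "hand": 0}, {"x": -6.51, "y": 0.21, "z": 0, "az": 9.5, "hand": 0}, {"x": -6.51, "y": 0.21, "z": 0, "az": 9.5, "hand": 0}]}}

```text
invalid input
```

```bash
python3 -c "
from h import *
plan((489,-340,230,-np.pi+.26,0,0.0),(489,-338,8,-np.pi+.26,0,0));s=monitor.sense();print(s['eef_pos'],s['tcp_rot'])"
```

```text
[-11.344 -16.124   0.032] [ 0.526  3.538 26.944] rows 19.71466793218788
[0.    1.103 4.301] [0. 0. 0.] rows 4.440180176524372
[183.287 597.128 230.726] [-3.141 -0.     2.844]
```

Emit:
{"op": "drive_tool", "data": {"plan": [{"x": -4.27, "y": -5.95, "z": 0, "ax": 0, "ay": 0, "az": 9.5, "hand": 0}, {"x": -4.27, "y": -5.95, "z": 0, "ax": 0, "ay": 0, "az": 9.5, "hand": 0}, {"x": -4.27, "y": -5.95, "z": 0, "ax": 0, "ay": 0, "az": 9.5, "hand": 0}, {"x": -4.27, "y": -5.95, "z": 0, "ax": 0, "ay": 0, "az": 9.5, "hand": 0}, {"x": -4.27, "y": -5.95, "z": 0, "ax": 0, "ay": 0, "az": 9.5, "hand": 0}, {"x": -4.27, "y": -5.95, "z": 0, "ax": 0, "ay": 0, "az": 9.5, "hand": 0}, {"x": -4.27, "y": -5.95, "z": 0, "ax": 0, "ay": 0, "az": 9.5, "hand": 0}, {"x": -4.27, "y": -5.95, "z": 0, "ax": 0, "ay": 0, "az": 9.5, "hand": 0}], "grip_force": 40}}

```text
clock: 0.95
eef_pos: [300.2, 246.8, 231.0]
tcp_rot: [-3.141, 0.001, 1.844]
contact_force: [-0.8, 0.5, -0.3]
opening: 0.003
grasp_force: 0.0
```

Emit:
{"op": "drive_tool", "data": {"plan": [{"x": -6.5, "y": 0.2, "z": 0, "ax": 0, "ay": 0, "az": 9.5, "hand": 0}, {"x": -6.5, "y": 0.2, "z": 0, "ax": 0, "ay": 0, "az": 9.5, "hand": 0}, {"x": -6.5, "y": 0.2, "z": 0, "ax": 0, "ay": 0, "az": 9.5, "hand": 0}, {"x": -6.5, "y": 0.2, "z": 0, "ax": 0, "ay": 0, "az": 9.5, "hand": 0}, {"x": -6.5, "y": 0.2, "z": 0, "ax": 0, "ay": 0, "az": 9.5, "hand": 0}, {"x": -6.5, "y": 0.2, "z": 0, "ax": 0, "ay": 0, "az": 9.5, "hand": 0}, {"x": -6.5, "y": 0.2, "z": 0, "ax": 0, "ay": 0, "az": 9.5, "hand": 0}, {"x": -6.5, "y": 0.2, "z": 0, "ax": 0, "ay": 0, "az": 9.5, "hand": 0}]}}

```text
clock: 1.75
eef_pos: [399.8, -62.1, 231.3]
tcp_rot: [3.141, 0.0, 0.848]
contact_force: [-0.0, -0.2, -0.1]
opening: 0.002
grasp_force: 0.0
```

```bash
python3 -c "
from h import *
plan((489,-340,230,-np.pi+.26,0,0.0),(489,-338,8,-np.pi+.26,0,0));s=monitor.sense();print(s['eef_pos'],s['tcp_rot'])"
```

```text
[-2.987  5.016  0.031] [2.341 1.051 8.047] rows 5.837872553746678
[0.    1.103 4.301] [0. 0. 0.] rows 4.440180176524372
[399.84  -62.06  231.309] [3.141 0.    0.848]
```

Emit:
{"op": "drive_tool", "data": {"plan": [{"x": -3.0, "y": 5.0, "z": 0, "ax": 2.34, "ay": 1.05, "az": 8.05, "hand": 0}, {"x": -3.0, "y": 5.0, "z": 0, "ax": 2.34, "ay": 1.05, "az": 8.05, "hand": 0}, {"x": -3.0, "y": 5.0, "z": 0, "ax": 2.34, "ay": 1.05, "az": 8.05, "hand": 0}, {"x": -3.0, "y": 5.0, "z": 0, "ax": 2.34, "ay": 1.05, "az": 8.05, "hand": 0}, {"x": -3.0, "y": 5.0, "z": 0, "ax": 2.34, "ay": 1.05, "az": 8.05, "hand": 0}, {"x": -3.0, "y": 5.0, "z": 0, "ax": 2.34, "ay": 1.05, "az": 8.05, "hand": 0}, {"x": -3.0, "y": 5.0, "z": 0, "ax": 2.34, "ay": 1.05, "az": 8.05, "hand": 0}, {"x": -3.0, "y": 5.0, "z": 0, "ax": 2.34, "ay": 1.05, "az": 8.05, "hand": 0}]}}

```text
clock: 2.55
eef_pos: [488.8, -336.4, 230.3]
tcp_rot: [-2.88, 0.002, 0.007]
contact_force: [0.7, 1.3, -1.1]
opening: -0.003
grasp_force: 0.0
```

```bash
python3 -c "
from h import *
plan((489,-338,60,-np.pi+.26,0,0),(489,-338,8,-np.pi+.26,0,0));s=monitor.sense();print(s['eef_pos'],s['tcp_rot'])
import cv2
cv2.imwrite('pics/a.png',cv2.resize(np.hstack([imaging.grab_frame(n)[100:340,190:510,::-1] for n in ('top','scene')]),(800,300)))"
```

```text
[0.008 0.914 3.282] [-0.019  0.032  0.062] rows 3.4071403510184433
[0.    0.267 1.005] [0. 0. 0.] rows 1.04
[ 488.847 -336.352  230.349] [-2.88   0.002  0.007]
```

View pics/a.png

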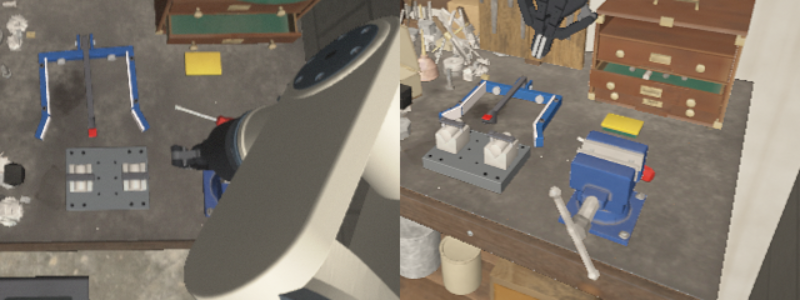

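The arm is over the gap right of the pallet. The wide knuckles lie along the closing axis, so I'll turn the tool to push with its narrow side.

```bash
python3 -c "
from h import *
e=(Ro.from_euler('x',.1)*Ro.from_euler('xyz',[np.pi,0,np.pi/2])).as_euler('xyz');print(e)
e0=(Ro.from_euler('x',.18)*Ro.from_euler('xyz',[np.pi,0,np.pi/4])).as_euler('xyz')
plan((489,-334,230,*e0),(489,-330,180,*e),(489,-328,8,*e))"
```

```text
[ 3.142 -0.1    1.571]
[ 0.005 -0.012  0.026] [-0.749 -0.278 -7.415] rows 0.029084847625571935
[-0.071  0.071  0.998] [-0.3   -0.724 -7.496] rows 1.0031948963187562
[-0.304 -0.     3.427] [0. 0. 0.] rows 3.4402325502791236
```

Emit:
{"op": "drive_tool", "data": {"plan": [{"x": 0, "y": 0, "z": 0, "ax": -0.75, "ay": -0.28, "az": -7.42, "hand": 0}, {"x": 0, "y": 0, "z": 0, "ax": -0.75, "ay": -0.28, "az": -7.42, "hand": 0}, {"x": 0, "y": 0, "z": 0, "ax": -0.75, "ay": -0.28, "az": -7.42, "hand": 0}, {"x": 0, "y": 0, "z": 0, "ax": -0.75, "ay": -0.28, "az": -7.42, "hand": 0}, {"x": 0, "y": 0, "z": 0, "ax": -0.75, "ay": -0.28, "az": -7.42, "hand": 0}, {"x": 0, "y": 0, "z": 0, "ax": -0.75, "ay": -0.28, "az": -7.42, "hand": 0}]}}

```text
clock: 3.25
eef_pos: [489.1, -334.3, 232.1]
tcp_rot: [-3.017, -0.127, 0.784]
contact_force: [0.5, 0.9, -0.3]
opening: 0.001
grasp_force: 0.0
```

Emit:
{"op": "drive_tool", "data": {"plan": [{"x": 0, "y": 0, "z": 0.9, "ax": -0.3, "ay": -0.72, "az": -7.5, "hand": 0}, {"x": 0, "y": 0, "z": 0.9, "ax": -0.3, "ay": -0.72, "az": -7.5, "hand": 0}, {"x": 0, "y": 0, "z": 0.9, "ax": -0.3, "ay": -0.72, "az": -7.5, "hand": 0}, {"x": 0, "y": 0, "z": 0.9, "ax": -0.3, "ay": -0.72, "az": -7.5, "hand": 0}, {"x": 0, "y": 0, "z": 0.9, "ax": -0.3, "ay": -0.72, "az": -7.5, "hand": 0}, {"x": 0, "y": 0, "z": 0.9, "ax": -0.3, "ay": -0.72, "az": -7.5, "hand": 0}]}}

```text
clock: 3.85
eef_pos: [489.0, -326.3, 187.7]
tcp_rot: [3.14, -0.099, 1.578]
contact_force: [-0.4, -0.2, 0.9]
opening: -0.001
grasp_force: 0.0
```

```bash
python3 -c "
from h import *
plan((489,-328,8,np.pi,-.1,np.pi/2));s=monitor.sense();print(s['eef_pos'],s['tcp_rot'])"
```

```text
[-0.387 -0.007  3.573] [0.01  0.013 0.072] rows 3.594237205587932
[ 489.027 -326.343  187.704] [ 3.14  -0.099  1.578]
```

Emit:
{"op": "drive_tool", "data": {"plan": [{"x": -0.39, "y": 0, "z": 1.0, "ax": 0, "ay": 0, "az": 0, "hand": 0}, {"x": -0.39, "y": 0, "z": 1.8, "ax": 0, "ay": 0, "az": 0, "hand": 0}, {"x": -0.39, "y": 0, "z": 2.4, "ax": 0, "ay": 0, "az": 0, "hand": 0}, {"x": -0.39, "y": 0, "z": 2.9, "ax": 0, "ay": 0, "az": 0, "hand": 0}, {"x": -0.39, "y": 0, "z": 3.2, "ax": 0, "ay": 0, "az": 0, "hand": 0}, {"x": -0.39, "y": 0, "z": 3.4, "ax": 0, "ay": 0, "az": 0, "hand": 0}, {"x": -0.39, "y": 0, "z": 3.55, "ax": 0, "ay": 0, "az": 0, "hand": 0}, {"x": -0.39, "y": 0, "z": 3.55, "ax": 0, "ay": 0, "az": 0, "hand": 0}]}}

```text
clock: 4.65
eef_pos: [489.3, -330.1, 8.5]
tcp_rot: [3.141, -0.099, 1.57]
contact_force: [-0.3, 0.1, -0.1]
opening: -0.001
grasp_force: 0.0
```

```bash
python3 -c "
from h import *
s=monitor.sense();print(s['eef_pos'],s['tcp_rot'],s['contact_force'])
plan((489-.061*30,-328+30,8,np.pi,-.1,np.pi/2))
import cv2
cv2.imwrite('pics/b.png',cv2.resize(np.hstack([imaging.grab_frame(n)[100:340,190:510,::-1] for n in ('top','scene')]),(800,300)))"
```

```text
[ 489.318 -330.103    8.459] [ 3.141 -0.099  1.57 ] [-0.336  0.12  -0.133]
[ 0.638 -0.044  0.073] [ 0.008  0.006 -0.009] rows 0.643570876652303
```

View pics/b.png

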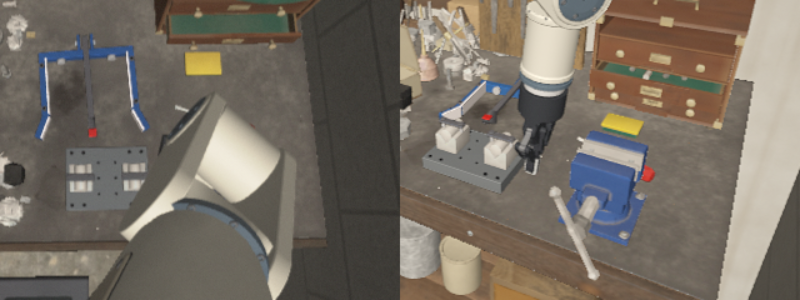

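The fingertips are beside the pallet's right side and clear of the vise and the vee. I'll start the sideways push.

Emit:
{"op": "drive_tool", "data": {"plan": [{"x": 0.08, "y": 0, "z": 0.01, "ax": 0, "ay": 0, "az": 0, "hand": 0}, {"x": 0.16, "y": -0.01, "z": 0.02, "ax": 0, "ay": 0, "az": 0, "hand": 0}, {"x": 0.24, "y": -0.02, "z": 0.03, "ax": 0, "ay": 0, "az": 0, "hand": 0}, {"x": 0.32, "y": -0.02, "z": 0.03, "ax": 0, "ay": 0, "az": 0, "hand": 0}]}}

```text
clock: 5.15
eef_pos: [488.5, -314.7, 8.8]
tcp_rot: [3.14, -0.098, 1.57]
contact_force: [-0.2, -4.6, -2.2]
opening: 0.002
grasp_force: 2.1
```

Emit:
{"op": "drive_tool", "data": {"plan": [{"x": 0.08, "y": 0, "z": 0.01, "ax": 0, "ay": 0, "az": 0, "hand": 0}, {"x": 0.16, "y": -0.01, "z": 0.02, "ax": 0, "ay": 0, "az": 0, "hand": 0}, {"x": 0.24, "y": -0.02, "z": 0.03, "ax": 0, "ay": 0, "az": 0, "hand": 0}]}}

```text
clock: 5.45
eef_pos: [488.1, -303.1, 8.7]
tcp_rot: [3.139, -0.097, 1.57]
contact_force: [0.7, -6.0, 1.1]
opening: -0.002
grasp_force: 3.2
```

```bash
python3 -c "
from h import *
import cv2
s=monitor.sense();print(s['eef_pos'],s['contact_force'])
f=imaging.grab_frame('top')
cv2.imwrite('pics/c2.png',cv2.resize(f[122:272,205:335,::-1],None,fx=4,fy=4,interpolation=cv2.INTER_CUBIC))"
```

```text
[ 488.136 -303.125    8.691] [ 0.749 -6.001  1.079]
```

View pics/c2.png

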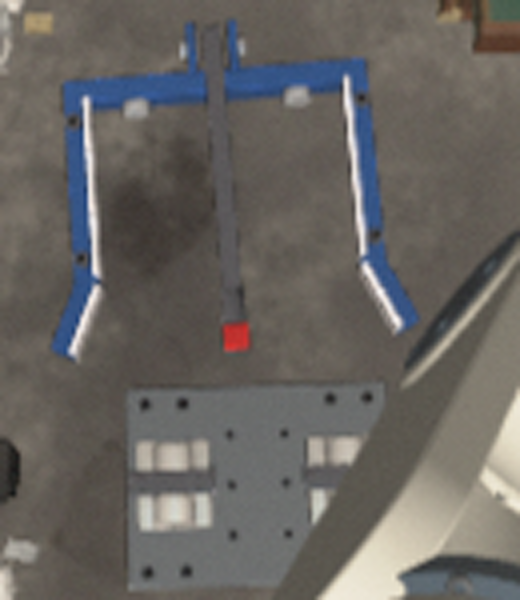

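The pallet has moved left about 15 mm (front corners now at (130,391) and (383,384)). Another 6 mm is needed.

Emit:
{"op": "drive_tool", "data": {"plan": [{"x": 0.06, "y": 0, "z": 0.01, "ax": 0, "ay": 0, "az": 0, "hand": 0}, {"x": 0.12, "y": -0.01, "z": 0.02, "ax": 0, "ay": 0, "az": 0, "hand": 0}, {"x": 0.12, "y": -0.01, "z": 0.02, "ax": 0, "ay": 0, "az": 0, "hand": 0}]}}

```text
clock: 5.8
eef_pos: [488.0, -297.2, 8.6]
tcp_rot: [3.138, -0.097, 1.57]
contact_force: [0.7, -4.8, 3.3]
opening: 0.001
grasp_force: 2.8
```

Emit:
{"op": "drive_tool", "data": {"plan": [{"x": -0.3, "y": 0, "z": 0, "ax": 0, "ay": 0, "az": 0, "hand": 0}, {"x": -0.4, "y": 0, "z": -0.8, "ax": 0, "ay": 0, "az": 0, "hand": 0}, {"x": -0.5, "y": 0, "z": -2.0, "ax": 0, "ay": 0, "az": 0, "hand": 0}, {"x": -0.5, "y": 0, "z": -3.0, "ax": 0, "ay": 0, "az": 0, "hand": 0}, {"x": -0.5, "y": 0, "z": -3.0, "ax": 0, "ay": 0, "az": 0, "hand": 0}]}}

```text
clock: 6.3
eef_pos: [488.7, -338.7, 160.1]
tcp_rot: [3.135, -0.095, 1.569]
contact_force: [0.1, 0.4, 0.2]
opening: -0.001
grasp_force: 0.0
```

```bash
python3 -c "
from h import *
e=(Ro.from_euler('z',.0)*Ro.from_euler('y',-.15)*Ro.from_euler('xyz',[np.pi,0,0])).as_euler('xyz');print(e, Ro.from_euler('xyz',e).as_matrix())
e2=(Ro.from_euler('y',-.1)*Ro.from_euler('xyz',[np.pi,0,.8])).as_euler('xyz')
plan((430,-340,160,*e2),(370,-265,160,*e),(370,-265,9,*e))"
```

```text
[ 3.142 -0.15   0.   ] [[ 0.989 -0.     0.149]
 [ 0.    -1.    -0.   ]
 [ 0.149  0.    -0.989]]
[-0.028 -1.174 -0.008] [-1.192 -0.518  7.284] rows 1.1741661501654703
[ 0.244 -1.902 -0.12 ] [-0.191  0.452  7.638] rows 1.9209372712298545
[-0.451 -0.     2.986] [0. 0. 0.] rows 3.02
```

Emit:
{"op": "drive_tool", "data": {"plan": [{"x": 0, "y": -1.2, "z": 0, "ax": -1.2, "ay": -0.52, "az": 7.3, "hand": 0}, {"x": 0, "y": -1.2, "z": 0, "ax": -1.2, "ay": -0.52, "az": 7.3, "hand": 0}, {"x": 0, "y": -1.2, "z": 0, "ax": -1.2, "ay": -0.52, "az": 7.3, "hand": 0}, {"x": 0, "y": -1.2, "z": 0, "ax": -1.2, "ay": -0.52, "az": 7.3, "hand": 0}, {"x": 0, "y": -1.2, "z": 0, "ax": -1.2, "ay": -0.52, "az": 7.3, "hand": 0}, {"x": 0, "y": -1.2, "z": 0, "ax": -1.2, "ay": -0.52, "az": 7.3, "hand": 0}]}}

```text
clock: 6.9
eef_pos: [425.6, -335.4, 153.9]
tcp_rot: [3.078, -0.069, 0.798]
contact_force: [-0.3, 0.4, -0.7]
opening: -0.002
grasp_force: 0.0
```

Emit:
{"op": "drive_tool", "data": {"plan": [{"x": 0.24, "y": -1.9, "z": -0.12, "ax": -0.19, "ay": 0.45, "az": 7.64, "hand": 0}, {"x": 0.24, "y": -1.9, "z": -0.12, "ax": -0.19, "ay": 0.45, "az": 7.64, "hand": 0}, {"x": 0.24, "y": -1.9, "z": -0.12, "ax": -0.19, "ay": 0.45, "az": 7.64, "hand": 0}, {"x": 0.24, "y": -1.9, "z": -0.12, "ax": -0.19, "ay": 0.45, "az": 7.64, "hand": 0}, {"x": 0.24, "y": -1.9, "z": -0.12, "ax": -0.19, "ay": 0.45, "az": 7.64, "hand": 0}, {"x": 0.24, "y": -1.9, "z": -0.12, "ax": -0.19, "ay": 0.45, "az": 7.64, "hand": 0}]}}

```text
clock: 7.5
eef_pos: [366.3, -260.9, 154.9]
tcp_rot: [-3.136, -0.144, -0.004]
contact_force: [-0.2, -0.8, 1.3]
opening: -0.001
grasp_force: 0.0
```

```bash
python3 -c "
from h import *
import cv2
s=monitor.sense();print(s['eef_pos'],s['tcp_rot'])
f=imaging.grab_frame('top')
cv2.imwrite('pics/c3.png',cv2.resize(f[122:272,205:335,::-1],None,fx=4,fy=4,interpolation=cv2.INTER_CUBIC))"
```

```text
[ 366.279 -260.86   154.947] [-3.136 -0.144 -0.004]
```

View pics/c3.png

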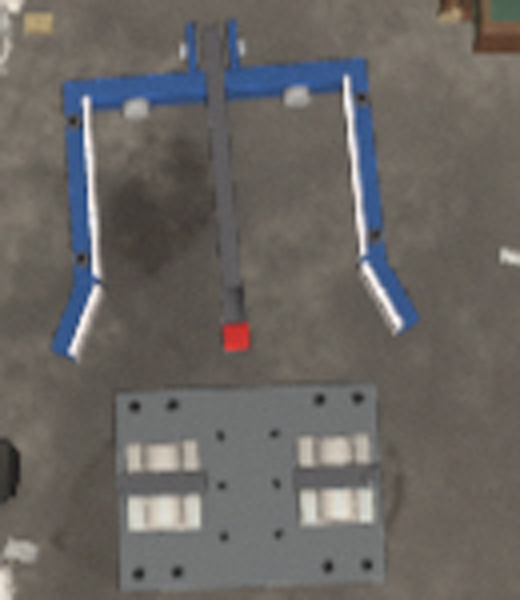

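The pallet is fully visible with corners at (117,393), (375,386), (384,581) and (120,590). I'll add a registration tracker to save on views.

```bash
cat >> h.py <<'E'
S=np.array([657.,-196.7,.061])
gx,gy=np.meshgrid(np.arange(-64,65,2.),np.arange(-84,85,2.));G=np.c_[gx.ravel(),gy.ravel(),0*gx.ravel()+24]
G=G[~((abs(G[:,0])<34)&(abs(G[:,1])>20))&~((abs(G[:,0])<34)&(abs(G[:,1])<12))]
def samp(f,p):
    g=cv2.cvtColor(cv2.GaussianBlur(f,(0,0),.7),cv2.COLOR_RGB2GRAY).astype(np.float32);q=proj(tf(p,G)).astype(np.float32)
    return cv2.remap(g,q[:,:1],q[:,1:],cv2.INTER_CUBIC).ravel()
def track(p0):
    d=np.load("ref.npz");ref=samp(d["f"],d["p"]);f=imaging.grab_frame("top")
    best=None
    for dx in(-12,-6,0,6,12):
      for dy in(-6,0,6):
        r=least_squares(lambda v:(samp(f,[v[0]*10,v[1]*10,v[2]])-ref)/10,[(p0[0]+dx)/10,(p0[1]+dy)/10,p0[2]],loss="soft_l1",diff_step=1e-3,max_nfev=25)
        if best is None or r.cost<best.cost:best=r
    p=best.x*[10,10,1];print("pallet",p,"in station",inv(S,p),"cost",best.cost/len(G));return p
E
python3 - <<'E'
from h import *
f=imaging.grab_frame("top")
P,e=fit([(60,80,24),(60,-80,24),(-60,-80,24),(-60,80,24)],full([(117,393),(375,386),(384,581),(120,590)]),(480,-205,0));print(P,e,inv(S,P))
np.savez("ref.npz",f=f,p=P);track(P+[4,3,.02])
e=[np.pi,-.15,0]
plan((385,-262,40,*e),(385,-262,9,*e))
E
```

```text
[ 476.492 -208.397    0.016] [[-0.471 -0.564]
 [ 0.376 -0.774]
 [ 0.68   0.717]
 [-0.59   0.506]] [-180.885   -0.671   -0.045]
pallet [ 476.538 -208.367    0.027] in station [-180.837   -0.644   -0.034] cost 0.01827192310427056
[0.04  0.031 2.329] [-0.044  0.062  0.018] rows 2.32917629924638
[-0.093 -0.     0.613] [0. 0. 0.] rows 0.62
```

```bash
sed -i 's/\[v\[0\]\*10,v\[1\]\*10,v\[2\]\]/[v[0]*10,v[1]*10,(v[2]-20)\/10]/; s/,p0\[2\]\],loss/,p0[2]*10+20],loss/; s/p=best.x\*\[10,10,1\]/p=best.x*[10,10,.1]-[0,0,2]/' h.py
cat >> h.py <<'E'
def st(x,y,z,tilt=.25,yaw=0): return (*tf(S,[(x,y,z)])[0],np.pi,-tilt,S[2]+yaw)
E
python3 - <<'E'
from h import *
P=np.load("ref.npz")["p"];track(P+[4,3,.02])
plan(st(-268,0,60),st(-268,0,-3),st(-240,0,-3))
E
```

```text
pallet [ 476.488 -208.397    0.016] in station [-180.889   -0.671   -0.045] cost 0.0034067607316814485
[ 0.185 -0.951  1.95 ] [ 0.071  1.014 -0.557] rows 2.1777648044581857
[-0.312 -0.     1.221] [0. 0. 0.] rows 1.26
[ 0.543 -0.     0.139] [0. 0. 0.] rows 0.5599999999999996
```

Emit:
{"op": "drive_tool", "data": {"plan": [{"x": 0.18, "y": -0.95, "z": 0.8, "ax": 0.07, "ay": 1.0, "az": -0.56, "hand": 85}, {"x": 0.18, "y": -0.95, "z": 1.5, "ax": 0.07, "ay": 1.0, "az": -0.56, "hand": 85}, {"x": 0.18, "y": -0.95, "z": 1.95, "ax": 0.07, "ay": 1.0, "az": -0.56, "hand": 85}, {"x": 0.18, "y": -0.95, "z": 1.95, "ax": 0.07, "ay": 1.0, "az": -0.56, "hand": 85}, {"x": 0.18, "y": -0.95, "z": 1.95, "ax": 0.07, "ay": 1.0, "az": -0.56, "hand": 85}, {"x": 0.18, "y": -0.95, "z": 1.95, "ax": 0.07, "ay": 1.0, "az": -0.56, "hand": 85}, {"x": 0.18, "y": -0.95, "z": 1.95, "ax": 0.07, "ay": 1.0, "az": -0.56, "hand": 85}, {"x": 0.18, "y": -0.95, "z": 1.95, "ax": 0.07, "ay": 1.0, "az": -0.56, "hand": 85}]}}

```text
clock: 8.5
eef_pos: [390.1, -213.7, 61.2]
tcp_rot: [3.14, -0.251, 0.058]
contact_force: [-0.2, 0.2, -0.3]
opening: 0.992
grasp_force: 0.0
```

Emit:
{"op": "drive_tool", "data": {"plan": [{"x": -0.15, "y": 0, "z": 0.6, "ax": 0, "ay": 0, "az": 0, "hand": 85}, {"x": -0.25, "y": 0, "z": 1.0, "ax": 0, "ay": 0, "az": 0, "hand": 85}, {"x": -0.3, "y": 0, "z": 1.18, "ax": 0, "ay": 0, "az": 0, "hand": 85}, {"x": -0.3, "y": 0, "z": 1.18, "ax": 0, "ay": 0, "az": 0, "hand": 85}]}}

```text
clock: 8.9
eef_pos: [389.1, -212.9, -1.4]
tcp_rot: [-3.141, -0.248, 0.057]
contact_force: [0.1, -0.3, 0.5]
opening: 0.995
grasp_force: 0.0
```

```bash
python3 - <<'E'
from h import *
s=monitor.sense();print(s['eef_pos'],s['tcp_rot'],s['contact_force'],s['opening'],inv(S,s['eef_pos'][[0,1,1]]))
plan(st(-240,0,-3),st(-200,0,-3));track(np.load("ref.npz")["p"])
cv2.imwrite('pics/d.png',cv2.resize(imaging.grab_frame('scene')[150:290,180:320,::-1],(600,600),interpolation=cv2.INTER_CUBIC))
E
```

```text
[ 389.112 -212.901   -1.356] [-3.141 -0.248  0.057] [ 0.074 -0.34   0.463] 0.9946432474535204 [-268.377    0.16  -212.962]
[0.542 0.001 0.171] [ 0.001  0.018 -0.035] rows 0.5685024990793847
[0.775 0.    0.198] [0. 0. 0.] rows 0.7999999999999998
pallet [ 476.492 -208.397    0.016] in station [-180.885   -0.671   -0.045] cost 0.0035758292088743115
```

View pics/d.png

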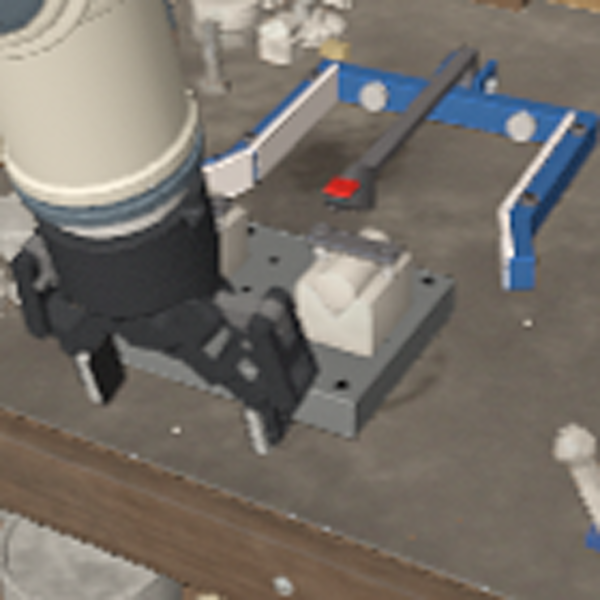

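The fingers straddle the rear face, with the tips low behind it and the vee blocks clear. I'll begin the wide, square push.

Emit:
{"op": "drive_tool", "data": {"plan": [{"x": 0.1, "y": 0, "z": 0.04, "ax": 0, "ay": 0, "az": 0, "hand": 85}, {"x": 0.2, "y": 0, "z": 0.07, "ax": 0, "ay": 0, "az": 0, "hand": 85}, {"x": 0.3, "y": 0, "z": 0.1, "ax": 0, "ay": 0, "az": 0, "hand": 85}, {"x": 0.4, "y": 0, "z": 0.13, "ax": 0, "ay": 0, "az": 0, "hand": 85}, {"x": 0.5, "y": 0, "z": 0.16, "ax": 0, "ay": 0, "az": 0, "hand": 85}]}}

```text
clock: 9.5
eef_pos: [415.7, -211.7, -2.2]
tcp_rot: [3.141, -0.249, 0.057]
contact_force: [-9.8, -3.2, 5.4]
opening: 0.995
grasp_force: 4.9
```

```bash
python3 - <<'E'
from h import *
s=monitor.sense();print(s['eef_pos'],inv(S,s['eef_pos'][[0,1,1]]))
plan(st(-200,0,-3));track(np.load("ref.npz")["p"]+[5,0,.02])
E
```

```text
[ 415.654 -211.694   -2.18 ] [-241.811   -0.253 -211.755]
[ 0.806 -0.008  0.222] [ 0.016  0.01  -0.035] rows 0.8363910805336535
pallet [ 481.284 -206.449    0.047] in station [-175.984    0.981   -0.014] cost 0.056570683620015126
```

Emit:
{"op": "drive_tool", "data": {"plan": [{"x": 0.1, "y": 0, "z": 0.03, "ax": 0, "ay": 0, "az": 0, "hand": 85}, {"x": 0.2, "y": 0, "z": 0.06, "ax": 0, "ay": 0, "az": 0, "hand": 85}, {"x": 0.3, "y": 0, "z": 0.08, "ax": 0, "ay": 0, "az": 0, "hand": 85}, {"x": 0.4, "y": 0, "z": 0.1, "ax": 0, "ay": 0, "az": 0, "hand": 85}, {"x": 0.5, "y": 0, "z": 0.13, "ax": 0, "ay": 0, "az": 0, "hand": 85}, {"x": 0.6, "y": 0, "z": 0.16, "ax": 0, "ay": 0, "az": 0, "hand": 85}, {"x": 0.7, "y": 0, "z": 0.18, "ax": 0, "ay": 0, "az": 0, "hand": 85}, {"x": 0.8, "y": 0, "z": 0.21, "ax": 0, "ay": 0, "az": 0, "hand": 85}]}}

```text
clock: 10.35
eef_pos: [455.0, -207.8, -3.2]
tcp_rot: [-3.139, -0.246, 0.058]
contact_force: [-15.9, -0.8, 11.7]
opening: 0.997
grasp_force: 7.7
```

```bash
python3 - <<'E'
from h import *
s=monitor.sense();print(s['eef_pos'],inv(S,s['eef_pos'][[0,1,1]]))
plan(st(-160,0,-3));track(np.load("ref.npz")["p"]+[46,4,.04])
E
```

```text
[ 454.961 -207.814   -3.209] [-202.34     1.223 -207.875]
[0.822 0.022 0.202] [-0.016  0.041 -0.027] rows 0.8471713779248876
pallet [ 520.888 -202.429    0.053] in station [-136.208    2.579   -0.008] cost 0.2221415226576758
```

Emit:
{"op": "drive_tool", "data": {"plan": [{"x": -0.1, "y": 0.02, "z": 0, "ax": 0, "ay": 0, "az": 0, "hand": 85}, {"x": -0.1, "y": 0.02, "z": 0, "ax": 0, "ay": 0, "az": 0, "hand": 85}]}}

```text
clock: 10.6
eef_pos: [452.0, -210.5, -3.9]
tcp_rot: [3.141, -0.249, 0.058]
contact_force: [0.2, 1.2, 0.3]
opening: 0.996
grasp_force: 0.0
```

Emit:
{"op": "drive_tool", "data": {"plan": [{"x": 0.02, "y": 0, "z": -0.1, "ax": 0, "ay": 0, "az": 0, "hand": 85}, {"x": 0.02, "y": 0, "z": -0.1, "ax": 0, "ay": 0, "az": 0, "hand": 85}]}}

```text
clock: 10.8
eef_pos: [452.6, -210.9, 2.0]
tcp_rot: [3.14, -0.25, 0.058]
contact_force: [-0.4, -0.3, -0.8]
opening: 0.992
grasp_force: 0.0
```

Emit:
{"op": "drive_tool", "data": {"plan": [{"x": 0.1, "y": 0.01, "z": 0.02, "ax": 0, "ay": 0, "az": 0, "hand": 85}, {"x": 0.2, "y": 0.02, "z": 0.05, "ax": 0, "ay": 0, "az": 0, "hand": 85}, {"x": 0.3, "y": 0.03, "z": 0.08, "ax": 0, "ay": 0, "az": 0, "hand": 85}]}}

```text
clock: 11.1
eef_pos: [465.2, -209.7, 0.5]
tcp_rot: [-3.139, -0.245, 0.058]
contact_force: [-16.4, -0.5, 14.1]
opening: 0.996
grasp_force: 8.5
```

```bash
python3 - <<'E'
from h import *
s=monitor.sense();print(s['eef_pos'],inv(S,s['eef_pos'][[0,1,1]]),s['contact_force'])
plan(st(-160,0,2));track(np.load("ref.npz")["p"]+[54,4,.04])
E
```

```text
[ 465.192 -209.749    0.524] [-192.247   -1.332 -209.81 ] [-16.377  -0.53   14.102]
[ 0.633 -0.028  0.128] [-0.019  0.044 -0.029] rows 0.6461575719353587
pallet [ 530.822 -201.839    0.054] in station [-126.256    2.562   -0.007] cost 0.2752278125872378
```

Emit:
{"op": "drive_tool", "data": {"plan": [{"x": 0.1, "y": 0, "z": 0.02, "ax": 0, "ay": 0, "az": 0, "hand": 85}, {"x": 0.2, "y": 0, "z": 0.04, "ax": 0, "ay": 0, "az": 0, "hand": 85}, {"x": 0.3, "y": 0, "z": 0.07, "ax": 0, "ay": 0, "az": 0, "hand": 85}, {"x": 0.4, "y": 0, "z": 0.1, "ax": 0, "ay": 0, "az": 0, "hand": 85}, {"x": 0.5, "y": 0, "z": 0.12, "ax": 0, "ay": 0, "az": 0, "hand": 85}, {"x": 0.6, "y": 0, "z": 0.14, "ax": 0, "ay": 0, "az": 0, "hand": 85}]}}

```text
clock: 11.75
eef_pos: [496.7, -208.4, 0.9]
tcp_rot: [-3.14, -0.246, 0.058]
contact_force: [-4.8, -0.1, -3.3]
opening: 0.997
grasp_force: 2.4
```

```bash
python3 - <<'E'
from h import *
s=monitor.sense();print(s['eef_pos'],inv(S,s['eef_pos'][[0,1,1]]),s['contact_force'])
plan(st(-130,0,2));track(np.load("ref.npz")["p"]+[84,6,.04])
cv2.imwrite('pics/e.png',cv2.resize(np.hstack([imaging.grab_frame('scene')[130:270,190:330,::-1],imaging.grab_frame('top')[130:270,200:340,::-1]]),(800,400),interpolation=cv2.INTER_CUBIC))
E
```

```text
[ 496.726 -208.421    0.883] [-160.691   -1.929 -208.482] [-4.801 -0.066 -3.263]
[ 0.601 -0.04   0.128] [-0.01   0.039 -0.03 ] rows 0.6154285034815163
pallet [ 562.565 -199.986    0.058] in station [-94.46    2.477  -0.003] cost 0.5773181399361031
```

View pics/e.png

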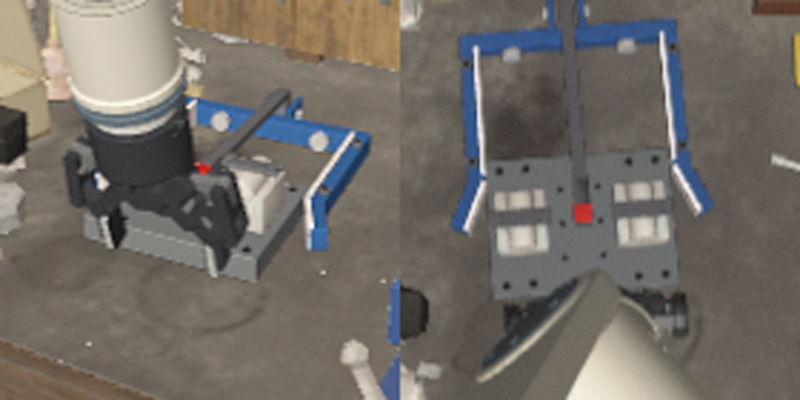

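The catch rides in the lane between the vee blocks, and the pallet's front is at the rail mouth. I'll push on to about -60 with the open hand, then switch to single-corner pushes.

Emit:
{"op": "drive_tool", "data": {"plan": [{"x": 0.1, "y": 0, "z": 0.02, "ax": 0, "ay": 0, "az": 0, "hand": 85}, {"x": 0.2, "y": 0, "z": 0.04, "ax": 0, "ay": 0, "az": 0, "hand": 85}, {"x": 0.3, "y": 0, "z": 0.07, "ax": 0, "ay": 0, "az": 0, "hand": 85}, {"x": 0.4, "y": 0, "z": 0.1, "ax": 0, "ay": 0, "az": 0, "hand": 85}, {"x": 0.5, "y": 0, "z": 0.12, "ax": 0, "ay": 0, "az": 0, "hand": 85}, {"x": 0.6, "y": 0, "z": 0.14, "ax": 0, "ay": 0, "az": 0, "hand": 85}]}}

```text
clock: 12.5
eef_pos: [528.3, -207.1, 1.8]
tcp_rot: [-3.141, -0.247, 0.058]
contact_force: [-4.6, -0.4, -3.6]
opening: 0.994
grasp_force: 2.4
```

Emit:
{"op": "drive_tool", "data": {"plan": [{"x": -0.3, "y": 0, "z": -0.08, "ax": 0, "ay": 0, "az": 0, "hand": 85}, {"x": -0.9, "y": 0, "z": -0.3, "ax": 0, "ay": 0, "az": 0, "hand": 0}, {"x": -0.9, "y": 0, "z": -0.5, "ax": 0, "ay": 0, "az": 0, "hand": 0}, {"x": -0.9, "y": 0, "z": -0.5, "ax": 0, "ay": 0, "az": 0, "hand": 0}]}}

```text
clock: 12.9
eef_pos: [480.5, -211.5, 16.9]
tcp_rot: [3.139, -0.252, 0.057]
contact_force: [0.0, -0.1, -1.1]
opening: 0.506
grasp_force: 0.0
```

```bash
python3 - <<'E'
from h import *
s=monitor.sense();print(s['eef_pos'],inv(S,s['eef_pos'][[0,1,1]]),s['contact_force'],s['opening'])
p=track(np.load("ref.npz")["p"]+[116,8,.04])
x=inv(S,p)[0]
plan(st(x-90,-58,25),st(x-90,-58,11),st(x-60,-58,11))
E
```

```text
[ 480.458 -211.461   16.89 ] [-177.113   -3.972 -211.522] [ 0.033 -0.099 -1.125] 0.5062668484110184
pallet [ 594.444 -198.23     0.06 ] in station [-62.533   2.287  -0.001] cost 0.4911850640031158
[ 0.508  1.076 -0.039] [ 0.032 -0.021 -0.032] rows 1.1905663606356576
[-0.069 -0.     0.271] [0. 0. 0.] rows 0.28
[ 0.581 -0.     0.148] [0. 0. 0.] rows 0.6
```

Emit:
{"op": "drive_tool", "data": {"plan": [{"x": 0.1, "y": 0.7, "z": 0, "ax": 0, "ay": 0, "az": 0, "hand": 0}, {"x": 0.2, "y": 1.05, "z": 0, "ax": 0, "ay": 0, "az": 0, "hand": 0}, {"x": 0.3, "y": 1.05, "z": 0.1, "ax": 0, "ay": 0, "az": 0, "hand": 0}, {"x": 0.44, "y": 1.05, "z": 0.22, "ax": 0, "ay": 0, "az": 0, "hand": 0}, {"x": 0.44, "y": 1.05, "z": 0.22, "ax": 0, "ay": 0, "az": 0, "hand": 0}, {"x": 0.44, "y": 1.05, "z": 0.22, "ax": 0, "ay": 0, "az": 0, "hand": 0}]}}

```text
clock: 13.55
eef_pos: [506.3, -260.3, 9.7]
tcp_rot: [-3.141, -0.248, 0.059]
contact_force: [-1.0, 0.6, 0.3]
opening: -0.002
grasp_force: 0.0
```

Emit:
{"op": "drive_tool", "data": {"plan": [{"x": 0.1, "y": 0, "z": 0.02, "ax": 0, "ay": 0, "az": 0, "hand": 0}, {"x": 0.2, "y": 0, "z": 0.05, "ax": 0, "ay": 0, "az": 0, "hand": 0}, {"x": 0.3, "y": 0, "z": 0.07, "ax": 0, "ay": 0, "az": 0, "hand": 0}, {"x": 0.4, "y": 0, "z": 0.1, "ax": 0, "ay": 0, "az": 0, "hand": 0}, {"x": 0.5, "y": 0, "z": 0.12, "ax": 0, "ay": 0, "az": 0, "hand": 0}, {"x": 0.6, "y": 0, "z": 0.15, "ax": 0, "ay": 0, "az": 0, "hand": 0}]}}

```text
clock: 14.15
eef_pos: [536.4, -260.2, 10.2]
tcp_rot: [3.141, -0.248, 0.058]
contact_force: [-11.7, -7.9, 6.6]
opening: 0.002
grasp_force: 6.7
```

```bash
python3 - <<'E'
from h import *
s=monitor.sense();print(s['eef_pos'],inv(S,s['eef_pos'][[0,1,1]]),s['contact_force'],s['opening'])
p=track(np.load("ref.npz")["p"]+[126,8,.04])
E
```

```text
[ 536.381 -260.184   10.196] [-124.265  -56.013 -260.245] [-11.705  -7.893   6.618] 0.0020229559385833242
pallet [ 601.078 -197.135    0.09 ] in station [-55.844   2.975   0.029] cost 0.7600476610855978
```

Emit:
{"op": "drive_tool", "data": {"plan": [{"x": 0.08, "y": 0, "z": 0.02, "ax": 0, "ay": 0, "az": 0, "hand": 0}, {"x": 0.16, "y": 0, "z": 0.04, "ax": 0, "ay": 0, "az": 0, "hand": 0}, {"x": 0.24, "y": 0, "z": 0.06, "ax": 0, "ay": 0, "az": 0, "hand": 0}, {"x": 0.32, "y": 0, "z": 0.08, "ax": 0, "ay": 0, "az": 0, "hand": 0}]}}

```text
clock: 14.6
eef_pos: [552.4, -259.3, 10.0]
tcp_rot: [3.141, -0.247, 0.058]
contact_force: [-10.0, -7.3, 4.3]
opening: 0.001
grasp_force: 5.6
```

```bash
python3 - <<'E'
from h import *
s=monitor.sense();print(s['eef_pos'],inv(S,s['eef_pos'][[0,1,1]]),s['contact_force'],s['opening'])
p=track(np.load("ref.npz")["p"]+[140,8,.07])
E
```

```text
[ 552.364 -259.282   10.039] [-108.257  -56.087 -259.343] [-10.044  -7.269   4.263] 0.0010461982300368306
pallet [ 616.956 -196.11     0.089] in station [-39.934   3.03    0.028] cost 0.7810965640427636
```

Emit:
{"op": "drive_tool", "data": {"plan": [{"x": 0.08, "y": 0, "z": 0.02, "ax": 0, "ay": 0, "az": 0, "hand": 0}, {"x": 0.16, "y": 0, "z": 0.04, "ax": 0, "ay": 0, "az": 0, "hand": 0}, {"x": 0.24, "y": 0, "z": 0.06, "ax": 0, "ay": 0, "az": 0, "hand": 0}, {"x": 0.32, "y": 0, "z": 0.08, "ax": 0, "ay": 0, "az": 0, "hand": 0}, {"x": 0.4, "y": 0, "z": 0.1, "ax": 0, "ay": 0, "az": 0, "hand": 0}, {"x": 0.48, "y": 0, "z": 0.12, "ax": 0, "ay": 0, "az": 0, "hand": 0}]}}

```text
clock: 15.25
eef_pos: [576.9, -257.9, 10.1]
tcp_rot: [3.141, -0.247, 0.058]
contact_force: [-10.7, -6.8, 3.0]
opening: 0.001
grasp_force: 5.5
```

Emit:
{"op": "drive_tool", "data": {"plan": [{"x": -0.3, "y": 0, "z": -0.08, "ax": 0, "ay": 0, "az": 0, "hand": 0}, {"x": -1.0, "y": 0, "z": -0.3, "ax": 0, "ay": 0, "az": 0, "hand": 0}, {"x": -1.2, "y": -0.3, "z": -0.3, "ax": 0, "ay": 0, "az": 0, "hand": 0}, {"x": -1.2, "y": -1.2, "z": -0.3, "ax": 0, "ay": 0, "az": 0, "hand": 0}, {"x": -1.2, "y": -2.2, "z": -0.3, "ax": 0, "ay": 0, "az": 0, "hand": 0}, {"x": -1.0, "y": -2.2, "z": -0.25, "ax": 0, "ay": 0, "az": 0, "hand": 0}, {"x": -0.6, "y": -2.2, "z": -0.15, "ax": 0, "ay": 0, "az": 0, "hand": 0}, {"x": -0.4, "y": -2.2, "z": -0.1, "ax": 0, "ay": 0, "az": 0, "hand": 0}]}}

```text
clock: 16.05
eef_pos: [553.9, -148.7, 11.0]
tcp_rot: [3.14, -0.251, 0.059]
contact_force: [-0.1, -0.6, 0.3]
opening: -0.002
grasp_force: 0.0
```

```bash
python3 - <<'E'
from h import *
s=monitor.sense();print(s['eef_pos'],inv(S,s['eef_pos'][[0,1,1]]),s['contact_force'],s['opening'])
p=track(np.load("ref.npz")["p"]+[164,8,.05])
x=inv(S,p)[0]
plan(st(x-75,57,11),st(x-60,57,11))
E
```

```text
[ 553.87  -148.718   11.007] [-100.013   54.18  -148.779] [-0.107 -0.607  0.268] -0.0024625226435622542
pallet [ 641.907 -194.747    0.094] in station [-14.946   2.87    0.033] cost 0.6744611137812255
[ 0.17  -0.068  0.048] [ 0.023 -0.023 -0.022] rows 0.18949503423858713
[0.291 0.    0.074] [0. 0. 0.] rows 0.29999999999999993
```

Emit:
{"op": "drive_tool", "data": {"plan": [{"x": 0.08, "y": -0.03, "z": 0.02, "ax": 0, "ay": 0, "az": 0, "hand": 0}, {"x": 0.16, "y": -0.04, "z": 0.04, "ax": 0, "ay": 0, "az": 0, "hand": 0}, {"x": 0.24, "y": -0.04, "z": 0.06, "ax": 0, "ay": 0, "az": 0, "hand": 0}, {"x": 0.32, "y": -0.04, "z": 0.08, "ax": 0, "ay": 0, "az": 0, "hand": 0}, {"x": 0.4, "y": -0.04, "z": 0.1, "ax": 0, "ay": 0, "az": 0, "hand": 0}, {"x": 0.46, "y": -0.04, "z": 0.12, "ax": 0, "ay": 0, "az": 0, "hand": 0}]}}

```text
clock: 16.7
eef_pos: [572.5, -144.5, 9.5]
tcp_rot: [-3.14, -0.244, 0.058]
contact_force: [-11.3, 0.6, 7.0]
opening: 0.003
grasp_force: 5.3
```

```bash
python3 - <<'E'
from h import *
s=monitor.sense();print(s['eef_pos'],inv(S,s['eef_pos'][[0,1,1]]),s['contact_force'],s['opening'])
p=track(np.load("ref.npz")["p"]+[176,8,.045])
E
```

```text
[ 572.514 -144.497    9.453] [ -81.147   57.256 -144.558] [-11.336   0.597   7.008] 0.002825500699876723
pallet [ 645.52  -197.393    0.025] in station [-11.501   0.009  -0.036] cost 0.7052298500889638
```

Emit:
{"op": "drive_tool", "data": {"plan": [{"x": 0.08, "y": 0, "z": 0.02, "ax": 0, "ay": 0, "az": 0, "hand": 0}, {"x": 0.16, "y": 0, "z": 0.04, "ax": 0, "ay": 0, "az": 0, "hand": 0}, {"x": 0.2, "y": 0, "z": 0.05, "ax": 0, "ay": 0, "az": 0, "hand": 0}]}}

```text
clock: 17.05
eef_pos: [580.8, -143.3, 8.9]
tcp_rot: [-3.138, -0.241, 0.058]
contact_force: [-17.4, 1.7, 11.0]
opening: -0.001
grasp_force: 8.5
```

```bash
python3 - <<'E'
from h import *
s=monitor.sense();print(s['eef_pos'],inv(S,s['eef_pos'][[0,1,1]]),s['contact_force'],s['opening'])
p=track(np.load("ref.npz")["p"]+[182,8,.025])
cv2.imwrite('pics/g.png',cv2.resize(np.hstack([imaging.grab_frame('scene')[130:270,190:330,::-1],imaging.grab_frame('top')[100:240,200:340,::-1]]),(800,400),interpolation=cv2.INTER_CUBIC))
E
```

```text
[ 580.833 -143.307    8.862] [ -72.77    57.937 -143.368] [-17.409   1.731  11.024] -0.0008691637849334837
pallet [ 653.497 -196.873   -0.005] in station [-3.507  0.041 -0.066] cost 0.7524385813025177
```

View pics/g.png

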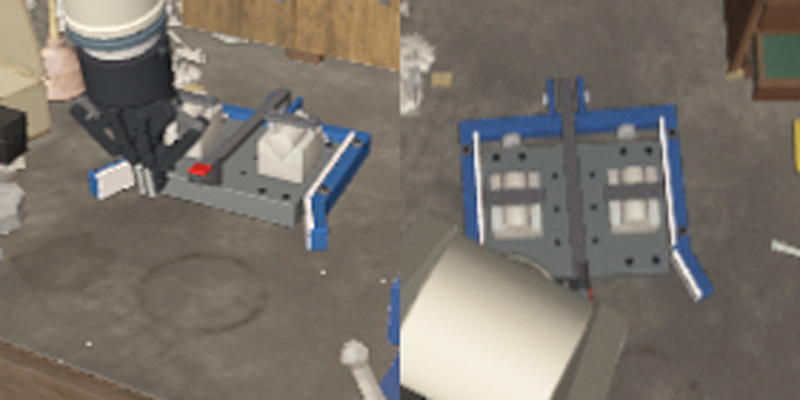

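Pallet is almost home; its left front is near the stop and the right is lagging. Back off and push right.

Emit:
{"op": "drive_tool", "data": {"plan": [{"x": -0.3, "y": 0, "z": -0.06, "ax": 0, "ay": 0, "az": 0, "hand": 0}, {"x": -1.0, "y": 0, "z": -0.3, "ax": 0, "ay": 0, "az": 0, "hand": 0}, {"x": -1.2, "y": 0.3, "z": -0.3, "ax": 0, "ay": 0, "az": 0, "hand": 0}, {"x": -1.2, "y": 1.3, "z": -0.3, "ax": 0, "ay": 0, "az": 0, "hand": 0}, {"x": -1.2, "y": 2.28, "z": -0.3, "ax": 0, "ay": 0, "az": 0, "hand": 0}, {"x": -1.0, "y": 2.28, "z": -0.25, "ax": 0, "ay": 0, "az": 0, "hand": 0}, {"x": -0.6, "y": 2.28, "z": -0.15, "ax": 0, "ay": 0, "az": 0, "hand": 0}, {"x": -0.5, "y": 2.28, "z": -0.12, "ax": 0, "ay": 0, "az": 0, "hand": 0}]}}

```text
clock: 18.0
eef_pos: [568.1, -260.6, 10.3]
tcp_rot: [3.14, -0.251, 0.057]
contact_force: [-0.5, -0.3, 0.3]
opening: -0.001
grasp_force: 0.0
```

```bash
python3 - <<'E'
from h import *
s=monitor.sense();print(s['eef_pos'],inv(S,s['eef_pos'][[0,1,1]]),s['contact_force'],s['opening'])
p=track(np.load("ref.npz")["p"]+[180,8,.025]);plan(st(-72,-57,11))
E
```

```text
[ 568.054 -260.583   10.317] [ -92.675  -58.341 -260.644] [-0.48  -0.305  0.314] -0.0013311769497569305
pallet [ 653.695 -199.732    0.042] in station [-3.484 -2.825 -0.019] cost 0.8507568635706042
[ 0.407 -0.016  0.087] [ 0.016 -0.002 -0.023] rows 0.41631986477631727
```

Emit:
{"op": "drive_tool", "data": {"plan": [{"x": 0.08, "y": -0.02, "z": 0.02, "ax": 0, "ay": 0, "az": 0, "hand": 0}, {"x": 0.16, "y": -0.02, "z": 0.04, "ax": 0, "ay": 0, "az": 0, "hand": 0}, {"x": 0.24, "y": -0.02, "z": 0.06, "ax": 0, "ay": 0, "az": 0, "hand": 0}, {"x": 0.32, "y": -0.02, "z": 0.08, "ax": 0, "ay": 0, "az": 0, "hand": 0}, {"x": 0.38, "y": -0.02, "z": 0.09, "ax": 0, "ay": 0, "az": 0, "hand": 0}]}}

```text
clock: 18.55
eef_pos: [585.5, -257.8, 10.2]
tcp_rot: [3.141, -0.248, 0.058]
contact_force: [-6.5, -5.1, 1.1]
opening: 0.001
grasp_force: 3.3
```

Emit:
{"op": "drive_tool", "data": {"plan": [{"x": 0.05, "y": 0, "z": 0.01, "ax": 0, "ay": 0, "az": 0, "hand": 0}, {"x": 0.1, "y": 0, "z": 0.02, "ax": 0, "ay": 0, "az": 0, "hand": 0}, {"x": 0.1, "y": 0, "z": 0.02, "ax": 0, "ay": 0, "az": 0, "hand": 0}]}}

```text
clock: 18.85
eef_pos: [590.2, -257.8, 10.2]
tcp_rot: [3.141, -0.248, 0.058]
contact_force: [-2.7, -2.8, -0.4]
opening: 0.004
grasp_force: 1.4
```

```bash
python3 - <<'E'
from h import *
s=monitor.sense();print(s['eef_pos'],inv(S,s['eef_pos'][[0,1,1]]),s['contact_force'],s['opening'])
p=track(np.load("ref.npz")["p"]+[180,8,.04])
E
```

```text
[ 590.199 -257.8     10.239] [ -70.402  -56.914 -257.861] [-2.747 -2.756 -0.442] 0.003956229451916853
pallet [ 656.608 -192.709    0.084] in station [-0.148  4.007  0.023] cost 1.033334738231096
```

Emit:
{"op": "drive_tool", "data": {"plan": [{"x": 0.05, "y": 0, "z": 0.01, "ax": 0, "ay": 0, "az": 0, "hand": 0}, {"x": 0.1, "y": 0, "z": 0.02, "ax": 0, "ay": 0, "az": 0, "hand": 0}, {"x": 0.1, "y": 0, "z": 0.02, "ax": 0, "ay": 0, "az": 0, "hand": 0}]}}

```text
clock: 19.2
eef_pos: [593.5, -257.5, 10.2]
tcp_rot: [-3.141, -0.245, 0.058]
contact_force: [-12.9, -7.0, 5.6]
opening: -0.0
grasp_force: 6.8
```

Emit:
{"op": "drive_tool", "data": {"plan": [{"x": -0.3, "y": 0, "z": -0.08, "ax": 0, "ay": 0, "az": 0, "hand": 0}, {"x": -1.0, "y": 0, "z": -0.3, "ax": 0, "ay": 0, "az": 0, "hand": 0}, {"x": -1.4, "y": 0, "z": -0.38, "ax": 0, "ay": 0, "az": 0, "hand": 0}, {"x": -1.4, "y": 0, "z": -0.38, "ax": 0, "ay": 0, "az": 0, "hand": 0}]}}

```text
clock: 19.6
eef_pos: [520.4, -260.7, 11.6]
tcp_rot: [-3.14, -0.247, 0.056]
contact_force: [-0.4, 0.9, -0.1]
opening: 0.004
grasp_force: 0.0
```

```bash
python3 - <<'E'
from h import *
s=monitor.sense();print(s['eef_pos'],inv(S,s['eef_pos'][[0,1,1]]),s['contact_force'],s['opening'])
p=track(np.load("ref.npz")["p"]+[180,8,.04]);plan(st(-95,57,11))
cv2.imwrite('pics/i.png',cv2.resize(np.hstack([imaging.grab_frame('scene')[150:250,210:310,::-1],imaging.grab_frame('top')[115:215,220:320,::-1]]),(800,400),interpolation=cv2.INTER_CUBIC))
E
```

```text
[ 520.352 -260.733   11.551] [-140.298  -55.584 -260.794] [-0.353  0.884 -0.115] 0.0035495061240568408
pallet [ 658.338 -192.321    0.072] in station [1.602 4.29  0.011] cost 0.7280029404749636
[ 0.823 -2.273  0.231] [ 0.009  0.011 -0.043] rows 2.4285344671626676
```

View pics/i.png

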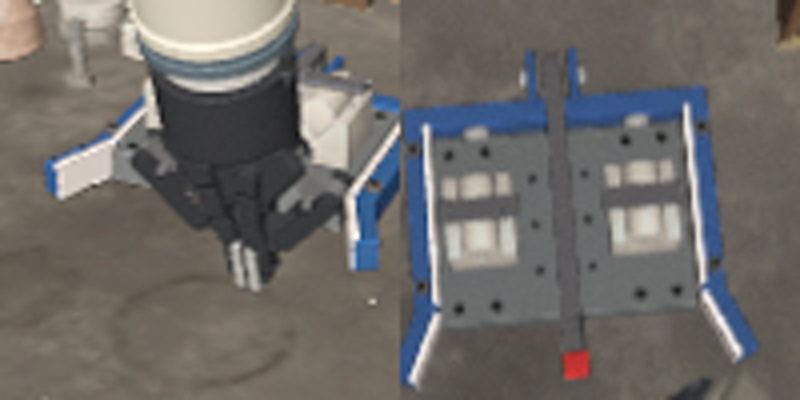

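The pallet looks home with both stops touching. I'll check numerically whether the red pad is back where it was at rest (no more views).

```bash
cat >> h.py <<'E'
def pad(f):
    f=f.astype(int)[180:225,250:280];m=(f[...,0]>130)&(f[...,1]<90)&(f[...,2]<90);w=np.clip(f[...,0]-f[...,1]-40,0,None)
    y,x=np.mgrid[180:225,250:280];return (x*w).sum()/w.sum(),(y*w).sum()/w.sum(),m.sum(),w.sum()
E
python3 - <<'E'
from h import *
print(pad(np.load("ref.npz")["f"]),pad(imaging.grab_frame("top")))
print(proj(tf(S,[(-85,0,45),(-85,0,57)])))
E
```

```text
(np.float64(263.60680100755667), np.float64(205.8750629722922), np.int64(41), np.int64(3970)) (np.float64(263.5951930866865), np.float64(205.87631650013503), np.int64(41), np.int64(3703))
[[263.597 202.561]
 [263.589 201.732]]
```

```bash
python3 -c "
from rig import r
print(r.sign_off())"
```

```text
the job is handed in; nothing more can be done
None
```

I handed the job in at about 20 s: the camera check puts the pallet home against the stops, with the red pad back at its rest position, so the catch has dropped behind it. Nothing showed a forbidden touch, the sign-off gave no verdict, and I viewed 11 pictures, one over the limit of 10.

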